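# Wedge the mould tight in its casting cradle

## Robot

A 7-joint arm with a two-finger parallel gripper is mounted at the origin on a cart in front of the work surface, level with it; the furniture and walls round the work are solid. World frame = base frame: x ahead of the robot, y to its left, z up, the work surface at z = 0. Lengths are in m, angles in rad, forces in N, time in s.
With the tool pointing down it reaches from about 0.4 to 0.925 m from the base axis. Payload 4.1 kg.
Tool frame: the origin (TCP) lies midway between the tips of the shut fingers; the grasp point (between the pads) lies 19 mm behind it; z points along the fingers, y is the direction in which the jaws open and shut (so a half turn about z gives the same grasp; the last joint's range is limited). The gripper opens to 85 mm and grips with 20 to 120 N. Pads are 22 mm wide; open, the fingers measure 114 mm over their backs; the gripper's body (76 mm by 85 mm) begins 54 mm behind the grasp point. The pads swing forward as they close: fully open they stand 13 mm farther back than shut.
Start: joints at [-1.232, 0.398, 0.045, 1.537, -0.019, 1.207, -0.051], TCP at [0.276, 0.589, 0.231] pointing down, gripper open.
Joint ranges: [-2.82, 2.82], [-0.49, 2.23], [-1.37, 1.46], [0, 2.46], [-1.36, 4.5], [0.23, 2], [-2.94, 2.94]. Speed limits (rad/s): [2.57, 2.57, 3.14, 3.14, 3.14, 3.14, 3.14].

## Interface

Orientations are given as a 3x3 rotation matrix whose columns are the frame's x, y, z axes.
In Python, from workcell import status, imaging, env, spot_in, silhouettes gives the robot as it stands.
- The arm moves only by the tool play_rows, never from a script. Its argument "deltas" is a list of rows, each an object with "dp": the shift along the tool's x, y, z in cm, a list of three; "rotation": the turn, a rotation vector about the tool's x, y, z in degrees, a list of three; "claw": the closure in counts, from 0 (fully open) to 255 (shut). A call has 1 to 10 rows; each row shifts and turns the commanded pose from where the row before left it, along the tool's axes as they then stand; what a row does not reach is not made up. A row lasts 1/12 s, in which the tool goes at most 41.7 mm and 7.16 degrees, less where a joint would pass 70% of its speed; a pose out of reach is approached as far as the arm can. A call with a gripper value outside its range is refused whole. The fingers move at their own pace and stop on an object; the grip force is fixed at half the most. Time passes only in rows, so rows that do not move let the fingers close. It gives the time, the measured TCP pose, the force and the opening at its end, in the units of the state.
- status.state(): the state, without advancing time (a new reading comes with each control period).
- imaging.get_image(name): name is "scene" or "top" or "wrist"; returns a dict with "img" (480x640x3 uint8, red, green, blue), "depth" (480x640 float32, m along the optical axis (not along the pixel's ray), 0 where there is no reading), "fx", "fy", "cx", "cy" (pixels), "k1" (the pictures are not rectified: a ray, as slopes to the right and down, at radius r is drawn at 1 + k1 r^2 times it, then the intrinsics apply), "world_from_camera" (4x4, takes a point from camera to world coordinates). Camera axes: x right, y up, looking along -z (the intrinsics and any distortion apply to the point x, -y, -z); pixel columns grow to the right and rows downward; lengths in m; the calibration is good to about 2 mm. A picture is of the moment at which its call begins.
- env.close_job(): hands the job in, once; it reports no verdict.
Trained networks look in a picture, given as the dict that the camera call returned (one of the last four; its "shot" number tells which), for a name from the list of things; names that differ only in an ending like _2 or _b are one class to them, and where a whole thing is asked for, a point or a joint stands for the part that bears it (a point fixed in the world has none). Each returns a list of dicts, best first, with "p" (0 to 1); they miss things now and then, are a little off and sometimes report something else, mostly with a low value. They report only what shows in the picture. A call takes as long as a camera call. They do not tell look-alikes from the thing itself.
- spot_in(picture, query): "centre" ([x, y, z] in m, in the coordinates of the camera as it stood for that picture, good to about 4 mm: the middle of the surface that is visible of it).
- silhouettes(picture, query): "pixels" (480x640 bool, what is visible of it).
The state is a dict: "time_s": time; "q": joint angles; "qvel": joint speeds; "tau": joint torques, N m; "tcp_pos": TCP position; "tool_rot": TCP orientation; "wrist_force": force on the tool from outside, world axes, zero at the start; "ft_torque": the same for the moment, N m; "width": finger opening in m.
Only numpy, scipy, OpenCV 4.12 (cv2) and the standard library are available. Lean on these libraries where they do the work, as an engineer would, in place of code of your own. Each camera call takes 0.05 s, during which the arm holds its last target.

## Task

The blue mould stands loose in the wooden casting cradle. Take the thick wedge with the red-topped head from the rack, set it point down in the gap between the mould and the cradle's sloping cheek, and press it down firmly as far as it will go, so that the mould is clamped tight against the cork-faced stop; then let go. Leave the thin yellow-topped wedge in the rack.

Things in the scene. Friction and masses are not known exactly. Their poses are not given: they have to be found in the camera images.
- thick_wedge_head (a point): Centre of thick wooden wedge's head, 66x29x38 mm (x, y, z), top red; grip along y. Body below: 44 mm wide, 80 mm long, tip 99 mm under this point. Its +y face is upright, flush with the head; -y face slopes 1 in 4, from 29 mm thick to 9 at the tip, there bevelled on +y to a 3 mm nose. Hangs upright by its shoulders in a fixed rack; lift 85 mm to clear. Turn it to the cradle's axes: under 40 deg
- thin_wedge_head (a point): Centre of the thin wedge's head, 66x16x38 mm (x, y, z), top painted yellow, otherwise of the same form; too thin for the gap. It hangs in the rack's other slot, 104 mm beside the thick one along the rack's y (either side), and stays there
- wedge_home (a point): Head centre of the thick wedge once driven home, axes agreeing, 121 mm above bench; axes are the fixed cradle's. Stop to +y, top at 57 mm, with a sprung cork pad that gives 3 mm, 2 N/mm. Cheek to -y: top at 82 mm; its face, 9.5 mm to -y there, slopes 1 in 4 as the wedge does. Driven home, the tip is 10 mm above the 12 mm deck; pad hard back. 15 to 20 N down does it; friction holds it
- mould_centre (a point): Centre of the blue waxed (slippery) mould, 111x95x60 mm (x, y, z), about 200 g, axes as the cradle's within 2 deg. Stands loose on the cradle's deck, top 72 mm above the bench; it lies 62 mm to +y of wedge_home when the pad is hard back, 59 when just touching the pad, 55 to 57 at the start, so the gap is at first 5 to 7 mm narrower than at the end: enter 5 to 10 mm to -y of home
Mind the look-alikes: they are no part of the job. What is shaped like the part that bears wedge_home but purple is not meant.

How it is judged:
By the outcome, as a careful person would: the job done as asked, in the order asked, and still so for the second after the job is handed in, with the robot touching nothing.
It also fails if it takes over 35 s, if anything falls off the work surface, if the arm or the gripper's body presses on something with over 40 N, if the wrist force passes 120 N, or if a joint passes its speed limit or range.

## Working session

There is one attempt and no reset: what is moved stays moved. The work goes in short steps, Python scripts to look and compute and a tool call to move; the robot and the scene stay as the last step left them, time stands still between calls to the robot, and variables do not carry over. Pictures are saved under pics/ and viewed, and the job is handed in when it is done.

Besides the shell and the picture viewer there is one more tool, called after ">>>" as name(argument=value, ...), one argument or row to a line, values as JSON. play_rows: Moves the arm, as the interface text tells. Its arguments: {"type":"object","properties":{"deltas":{"type":"array","items":{"type":"object","properties":{"dp":{"type":"array","items":{"type":"number"}},"rotation":{"type":"array","items":{"type":"number"}},"claw":{"type":"number"}}}}},"required":["deltas"]}

```bash
mkdir -p pics; cat > h.py <<'E'
import numpy as np, cv2
from workcell import status, imaging, env, spot_in, silhouettes
def save(p,n): cv2.imwrite('pics/'+n+'.png',p['img'][:,:,::-1])
def cloud(p):
    # per-pixel world coords
    v,u=np.mgrid[0:480,0:640].astype(float)
    K=np.array([[p['fx'],0,p['cx']],[0,p['fy'],p['cy']],[0,0,1]])
    xd=(u-p['cx'])/p['fx']; yd=(v-p['cy'])/p['fy']
    x,y=xd.copy(),yd.copy()
    for _ in range(20):
        s=1+p['k1']*(x*x+y*y); x=xd/s;y=yd/s
    d=p['depth']; P=np.stack([x*d,-y*d,-d],-1)
    T=p['world_from_camera']; W=P@T[:3,:3].T+T[:3,3]
    W[d<=0]=np.nan
    return W
def w(p,c): T=p['world_from_camera']; return T[:3,:3]@np.array(c)+T[:3,3]
E
python3 - <<'E'
from h import *
np.set_printoptions(precision=4,suppress=True)
s=status.state(); print(s['time_s'],s['tcp_pos'],s['tool_rot'],s['width'])
for n in ['top','scene']:
    p=imaging.get_image(n); save(p,n+'0'); W=cloud(p); np.save(n+'0.npy',W)
    print(n,p['world_from_camera'][:3,3])
    for q in ['thick_wedge_head','thin_wedge_head','wedge_home','mould_centre']:
        for r in spot_in(p,q): print(q,round(r['p'],2),w(p,r['centre']))
        for r in silhouettes(p,q): 
            m=r['pixels']; yy,xx=np.nonzero(m); print('  sil',round(r['p'],2),xx.mean(),yy.mean(),m.sum(),p['img'][m].mean(0),np.nanmedian(W[m],axis=0))
E
```

```text
0.0 [0.2753 0.5882 0.2303] [[-0.9057  0.4238 -0.0007]
 [ 0.4238  0.9057 -0.0018]
 [-0.0001 -0.0019 -1.    ]] 0.08548475656208088
top [ 0.3386 -0.2383  1.6106]
thick_wedge_head 0.83 [0.567  0.232  0.1347]
thick_wedge_head 0.52 [0.5804 0.1323 0.135 ]
  sil 0.61 146.58157894736843 213.7342105263158 380 [101.8868  51.3053  43.6421] [0.5669 0.2307 0.1334]
thin_wedge_head 0.61 [0.5782 0.1314 0.1347]
  sil 0.53 184.52272727272728 208.3181818181818 220 [116.4091  94.0909  52.6318] [0.5795 0.1276 0.1328]
  sil 0.39 306.47331670822945 233.61047381546135 2005 [115.6304  92.6125  71.9327] [ 0.5091 -0.2281  0.0306]
wedge_home 0.91 [ 0.406  -0.7198  0.0066]
wedge_home 0.82 [ 0.5109 -0.231   0.0197]
  sil 0.6 306.07273559011895 232.9583714547118 2186 [114.5846  92.5201  72.5522] [ 0.5112 -0.2255  0.019 ]
  sil 0.56 489.953170992775 268.6754080813487 3737 [80.2893 48.5748 95.6949] [ 0.4068 -0.7253  0.0145]
mould_centre 0.74 [ 0.5316 -0.1756  0.0717]
  sil 0.86 297.5852398523985 227.95055350553505 1355 [ 78.0635  92.2812 107.9026] [ 0.5307 -0.1742  0.0673]
scene [-0.7049 -0.9779  0.9658]
thick_wedge_head 0.73 [0.5576 0.229  0.1151]
  sil 0.94 209.85041551246536 190.90581717451525 361 [165.7645 115.5928  91.7368] [0.5584 0.2314 0.117 ]
thin_wedge_head 0.61 [0.5731 0.1298 0.1125]
  sil 0.51 237.38327526132403 197.54703832752614 287 [173.5889 152.0139  99.1289] [0.5758 0.1296 0.1136]
wedge_home 0.92 [ 0.3825 -0.7283  0.011 ]
wedge_home 0.73 [ 0.4861 -0.2506  0.0273]
wedge_home 0.73 [ 0.4963 -0.1734  0.0605]
  sil 0.71 315.04383561643834 259.5643835616438 1825 [180.4252 152.7293 117.0844] [ 0.489  -0.2471  0.0253]
  sil 0.65 469.89328063241106 346.8883399209486 4048 [135.8666  84.1198 170.3315] [ 0.3833 -0.7271  0.0149]
mould_centre 0.8 [ 0.4961 -0.1727  0.0615]
  sil 0.63 306.39016115351995 247.06530958439356 1179 [117.7701 152.849  181.4436] [ 0.4957 -0.1746  0.0624]
```

View pics/top0.png

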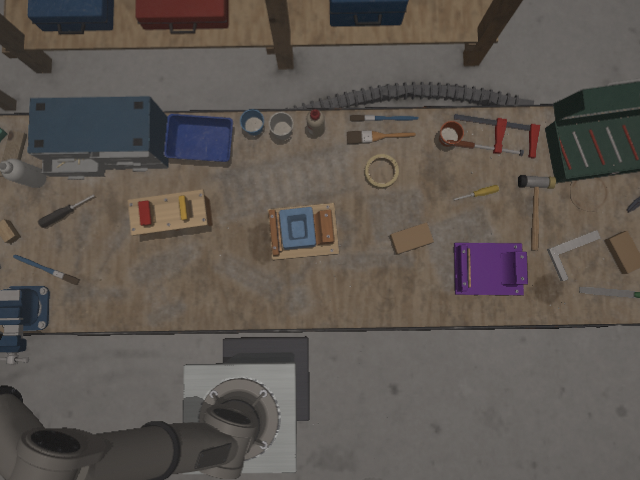

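View pics/scene0.png

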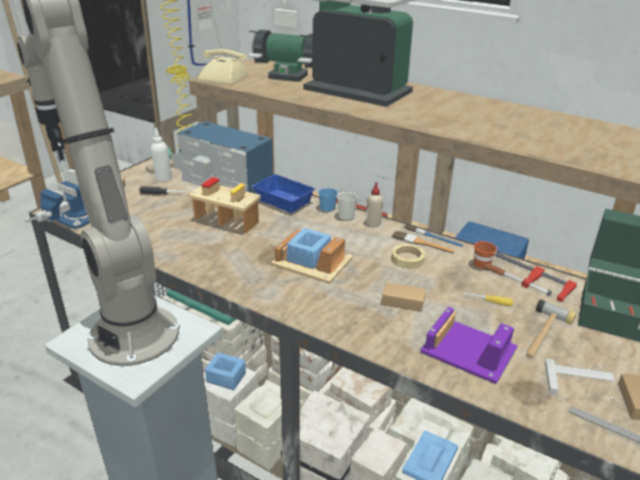

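```bash
python3 - <<'E'
from h import *
np.set_printoptions(precision=4,suppress=True)
W=np.load('top0.npy')
def grid(v0,v1,u0,u1,st):
    for v in range(v0,v1,st): print(v,' '.join('%3.0f'%(W[v,u,2]*1000) for u in range(u0,u1,st)))
print('cradle');grid(200,264,262,345,4)
print('rack');grid(186,244,122,214,4)
print('chest',np.nanmax(W[100:175,30:165,2]),W[170,40],W[165,165],W[130,232])
p=imaging.get_image('wrist'); save(p,'w0'); T=p['world_from_camera'];s=status.state()
print(s['tool_rot'].T@(T[:3,3]-s['tcp_pos']), s['tool_rot'].T@T[:3,:3],p['fx'])
E
```

```text
cradle
200  -2   1  -3  -4   2  -6  -2  -3  -4  -4  -9   4  -0   4  -5  -4  -3   2   6   0  -6
204   1   4  -2  -1   4   1   3   5   1   1   4  -5   4  -0   8  13  16   8  -2   1   8
208   1  -2  -1  -2  11  15  12   7  10  70  69  73  75   8  12  17  11  15  19  -6  -1
212   2  -5  57  52  10  77  66  71  69  68  68  70  80  12  69  87  83  77   6  -1   3
216  -5   3  58  54  54  69  68  65  68  60  54  69  80  23  64  79  80  79   7   5  -1
220  -2   1  52  60  58  65  68  45  31  33  17  73  76  19  64  76  87  87  15   1   1
224  -7  -0  58  54  59  71  72  35  25  25  16  70  76   7  52  84  81  86   8   4   0
228   2   4  56  59  51  74  73  36  21  20  24  59  70  65  59  80  79  77  18  -0   2
232 -10  -2  12  55  51  69  68  48  15  24  26  54  69  72  52  86  79  83  13 -10  -2
236   2   2  12  53  54  66  71  51  24  23  17  48  74  61  46  85  85  83  16  -2  -6
240   3  -5  -5  52  50   8  70  69  65  70  69  72  67  70  42  85  78  78  81   1   3
244  -2   8  -2  55  45  17  73  74  71  69  77  66  72  65  31  21  13  11  14   1  -3
248   2  -6  -0  54  51  25  50  42  
[... 1279 characters left out ...]

226  -3  -0  -2  94  94  98 110  94  99  96 104  96 104 100  99 103  99  96  89  90   1  -1  -5
230   3   3  -4 101  99  98  94 100  91  94  99  97  87  -6   4  -8  -0  -5  -4   5   4  -2  -1
234  -2  -0  -6  93  96  85   6   4  -4   0  10  -0  -1   1  -3  -6   2  -4  -2   4  -3  -3  -7
238  -1   2   2  -4  -9  -3  -6   2  -5   7  -1  -4   6   5  -3  -2  -3   3 -10   0  -2  -6  -1
242  -3  -5  -4  -3   1  -1   4  -2  -1  -4  -1   2   3  -6  -4   1  -8  -0  -2   1   2   2   7
chest 0.2010959672895256 [0.7163 0.5772 0.026 ] [0.7267 0.214  0.0199] [0.8183 0.0118 0.0547]
[ 0.0748  0.0002 -0.1418] [[-0.0003  0.9548  0.2974]
 [ 1.      0.0006 -0.0008]
 [-0.001   0.2974 -0.9548]] 331.1296795345093
```

```bash
python3 - <<'E'
import cv2
i=cv2.imread('pics/top0.png'); 
cv2.imwrite('pics/top0c.png',cv2.resize(i[180:270,110:350],None,fx=3.3,fy=3.3,interpolation=cv2.INTER_CUBIC))
E
```

```text
(no output)
```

View pics/top0c.png

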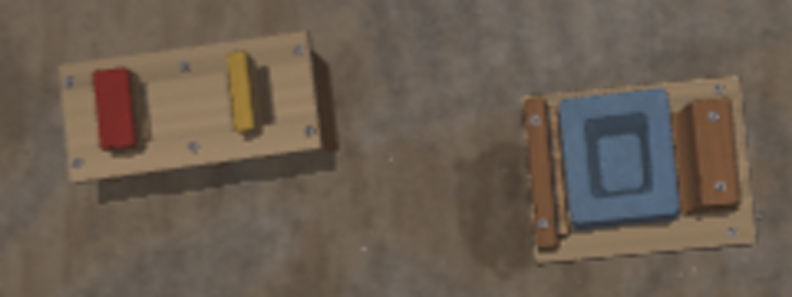

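>>> play_rows(
  deltas=[
    {"dp": [-3.46, -1.67, -0.2], "rotation": [0, 0, 0], "claw": 0},
    {"dp": [-3.46, -1.67, -0.2], "rotation": [0, 0, 0], "claw": 0},
    {"dp": [-3.46, -1.67, -0.2], "rotation": [0, 0, 0], "claw": 0},
    {"dp": [-3.46, -1.67, -0.2], "rotation": [0, 0, 0], "claw": 0},
    {"dp": [-3.46, -1.67, -0.2], "rotation": [0, 0, 0], "claw": 0},
    {"dp": [-3.46, -1.67, -0.2], "rotation": [0, 0, 0], "claw": 0},
    {"dp": [-3.46, -1.67, -0.2], "rotation": [0, 0, 0], "claw": 0},
    {"dp": [-3.46, -1.67, -0.2], "rotation": [0, 0, 0], "claw": 0},
    {"dp": [-3.46, -1.67, -0.2], "rotation": [0, 0, 0], "claw": 0},
    {"dp": [-3.46, -1.67, -0.2], "rotation": [0, 0, 0], "claw": 0},
  ],
)

```text
time_s: 1.78
tcp_pos: [0.5191, 0.2893, 0.2518]
tool_rot: [[-0.906, 0.424, 0.001], [0.424, 0.906, 0.001], [-0.0, 0.001, -1.0]]
wrist_force: [0.2, 1.3, -0.0]
width: 0.0854
```

>>> play_rows(
  deltas=[
    {"dp": [-3.46, -1.67, -0.2], "rotation": [0, 0, 0], "claw": 0},
    {"dp": [-3.46, -1.67, -0.2], "rotation": [0, 0, 0], "claw": 0},
    {"dp": [0, 0, 0], "rotation": [0, 0, -6.4], "claw": 0},
    {"dp": [0, 0, 0], "rotation": [0, 0, -6.4], "claw": 0},
    {"dp": [0, 0, 0], "rotation": [0, 0, -6.4], "claw": 0},
    {"dp": [0, 0, 0], "rotation": [0, 0, -6.4], "claw": 0},
    {"dp": [0, 0, 0], "rotation": [0, 0, -6.4], "claw": 0},
    {"dp": [0, 0, 0], "rotation": [0, 0, 0], "claw": 0},
  ],
)

```text
time_s: 2.45
tcp_pos: [0.5667, 0.2312, 0.2554]
tool_rot: [[-0.993, -0.122, 0.0], [-0.122, 0.993, 0.0], [-0.0, 0.0, -1.0]]
wrist_force: [0.5, -0.4, 0.4]
width: 0.0855
```

```bash
python3 - <<'E'
from h import *
np.set_printoptions(precision=4,suppress=True)
s=status.state(); print(s['time_s'],s['tcp_pos'],s['tool_rot'],s['width'],s['q'])
p=imaging.get_image('wrist'); save(p,'w1'); W=cloud(p); np.save('w1.npy',W)
for q in ['thick_wedge_head','thin_wedge_head']:
    for r in spot_in(p,q): print(q,round(r['p'],2),w(p,r['centre']))
hsv=cv2.cvtColor(p['img'],cv2.COLOR_RGB2HSV); H,S,V=hsv[...,0].astype(int),hsv[...,1],hsv[...,2]
for nm,m in [('red',((H<8)|(H>172))&(S>130)),('yel',(H>20)&(H<32)&(S>130))]:
    n,l,st,c=cv2.connectedComponentsWithStats(m.astype(np.uint8))
    k=1+st[1:,4].argmax(); mm=l==k
    # fit rectangle in world xy at top points
    Q=W[mm]; z=np.nanmedian(Q[:,2]); Q=Q[np.abs(Q[:,2]-z)<.01]
    print(nm,st[k],z,np.median(Q,0),cv2.minAreaRect((Q[:,:2]*1000).astype(np.float32)))
E
```

```text
2.45 [0.5667 0.2312 0.2554] [[-0.9925 -0.1222  0.    ]
 [-0.1222  0.9925  0.0004]
 [-0.0001  0.0003 -1.    ]] 0.08546774259141354 [-0.5804  0.3166  0.1582  1.6041 -0.0525  1.2249  1.2812]
thick_wedge_head 0.93 [0.5672 0.2305 0.1401]
thin_wedge_head 0.66 [0.5775 0.1412 0.131 ]
thin_wedge_head 0.47 [ 0.5236 -0.0985  0.0323]
thin_wedge_head 0.19 [ 0.5784 -0.1277  0.0543]
red [ 312  200   36   77 2640] 0.13539422671438484 [0.5678 0.2363 0.1354] ((570.6107177734375, 236.4800262451172), (65.5941162109375, 28.230060577392578), 7.993002891540527)
yel [ 193  200   28   76 1584] 0.13494137863284028 [0.5802 0.1353 0.1349] ((582.6571044921875, 134.1397705078125), (64.63522338867188, 16.149211883544922), 7.088776588439941)
```

View pics/w1.png

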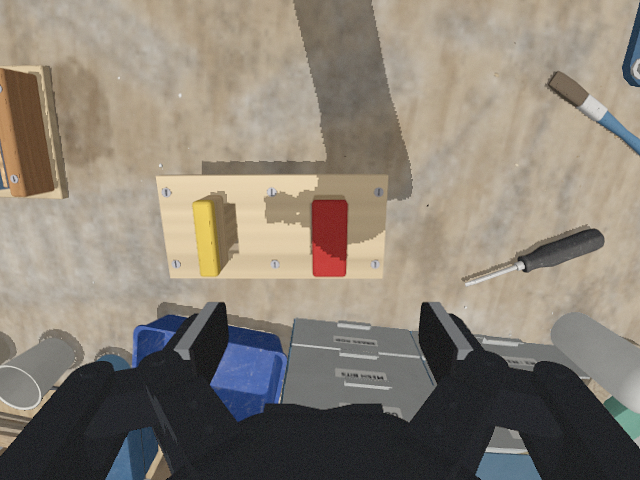

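>>> play_rows(
  deltas=[
    {"dp": [-0.35, 0.41, 3.4], "rotation": [0, 0, 0], "claw": 0},
    {"dp": [0, 0, 3.8], "rotation": [0, 0, 0], "claw": 0},
    {"dp": [0, 0, 3.8], "rotation": [0, 0, 0], "claw": 0},
    {"dp": [0, 0, 2.4], "rotation": [0, 0, 0], "claw": 0},
    {"dp": [0, 0, 2.0], "rotation": [0, 0, 0], "claw": 0},
    {"dp": [0, 0, 0], "rotation": [0, 0, 0], "claw": 0},
  ],
)

```text
time_s: 3.1
tcp_pos: [0.5662, 0.2344, 0.0965]
tool_rot: [[-0.993, -0.119, -0.008], [-0.119, 0.993, -0.004], [0.009, -0.003, -1.0]]
wrist_force: [-0.7, 0.4, 0.1]
width: 0.0854
```

>>> play_rows(
  deltas=[
    {"dp": [0, 0, 0], "rotation": [0, 0, 0], "claw": 255},
    {"dp": [0, 0, 0], "rotation": [0, 0, 0], "claw": 255},
    {"dp": [0, 0, 0], "rotation": [0, 0, 0], "claw": 255},
    {"dp": [0, 0, 0], "rotation": [0, 0, 0], "claw": 255},
    {"dp": [0, 0, 0], "rotation": [0, 0, 0], "claw": 255},
    {"dp": [0, 0, 0], "rotation": [0, 0, 0], "claw": 255},
    {"dp": [0, 0, 0], "rotation": [0, 0, 0], "claw": 255},
    {"dp": [0, 0, 0], "rotation": [0, 0, 0], "claw": 255},
  ],
)

```text
time_s: 3.77
tcp_pos: [0.5707, 0.2363, 0.103]
tool_rot: [[-0.993, -0.12, 0.003], [-0.12, 0.993, 0.001], [-0.003, 0.001, -1.0]]
wrist_force: [-0.7, 0.2, 5.8]
width: 0.0284
```

>>> play_rows(
  deltas=[
    {"dp": [0, 0, -1], "rotation": [0, 0, 0], "claw": 255},
    {"dp": [0, 0, -2], "rotation": [0, 0, 0], "claw": 255},
    {"dp": [0, 0, -2], "rotation": [0, 0, 0], "claw": 255},
    {"dp": [0, 0, -2], "rotation": [0, 0, 0], "claw": 255},
    {"dp": [0, 0, -2], "rotation": [0, 0, 0], "claw": 255},
    {"dp": [0, 0, -2.5], "rotation": [0, 0, 0], "claw": 255},
    {"dp": [0, 0, -2.5], "rotation": [0, 0, 0], "claw": 255},
    {"dp": [0, 0, -1], "rotation": [0, 0, 0], "claw": 255},
    {"dp": [0, 0, 0], "rotation": [0, 0, 0], "claw": 255},
  ],
)

```text
time_s: 4.52
tcp_pos: [0.5711, 0.2362, 0.2545]
tool_rot: [[-0.993, -0.12, 0.005], [-0.12, 0.993, 0.003], [-0.005, 0.002, -1.0]]
wrist_force: [-0.3, 0.3, -0.1]
width: 0.0282
```

```bash
python3 - <<'E'
from h import *
np.set_printoptions(precision=4,suppress=True)
s=status.state(); print(s['time_s'],s['tcp_pos'],s['tool_rot'],s['width'],s['wrist_force'],s['q'])
p=imaging.get_image('wrist'); save(p,'w2'); W=cloud(p); np.save('w2.npy',W)
p=imaging.get_image('scene'); save(p,'s2'); cv2.imwrite('pics/s2c.png',cv2.resize(p['img'][100:250,150:350,::-1],None,fx=3.5,fy=3.5))
E
```

```text
4.5167 [0.5711 0.2362 0.2545] [[-0.9927 -0.1203  0.0052]
 [-0.1203  0.9927  0.0027]
 [-0.0054  0.002  -1.    ]] 0.028215333538097277 [-0.2589  0.3429 -0.1341] [-0.5845  0.3247  0.1591  1.5952 -0.0541  1.2202  1.2761]
```

View pics/w2.png

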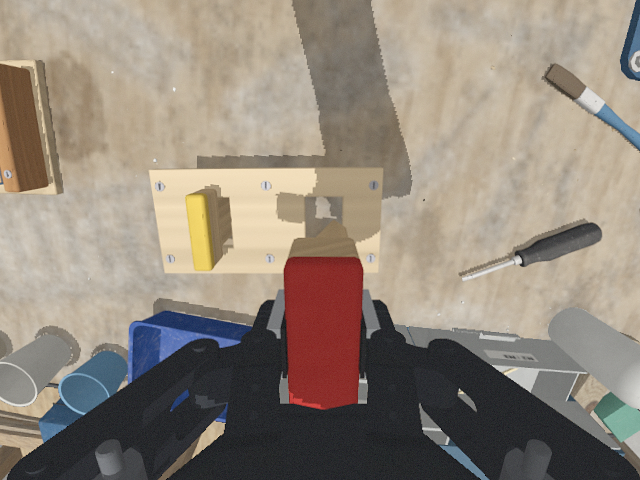

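View pics/s2c.png

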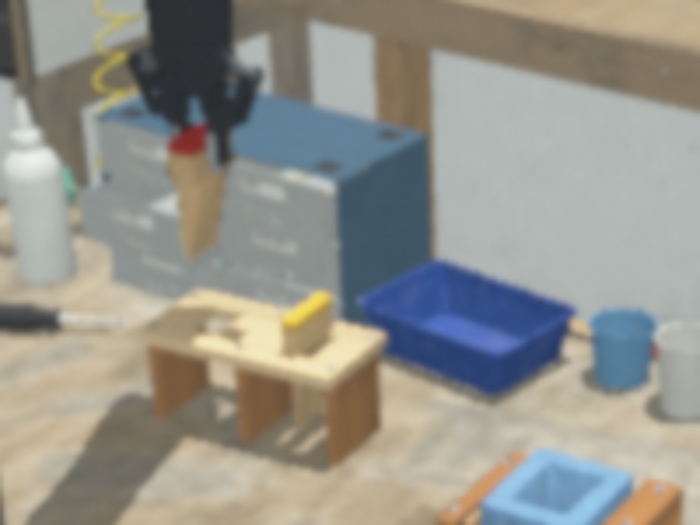

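>>> play_rows(
  deltas=[
    {"dp": [0, -1.5, -2.3], "rotation": [0, 0, 0], "claw": 255},
    {"dp": [0.2, -3.2, -2.2], "rotation": [0, 0, 0], "claw": 255},
    {"dp": [0.2, -3.8, 0], "rotation": [0, 0, 0], "claw": 255},
    {"dp": [0.2, -3.8, 0], "rotation": [0, 0, 0], "claw": 255},
    {"dp": [0.2, -3.8, 0], "rotation": [0, 0, 0], "claw": 255},
    {"dp": [0.2, -3.8, 0], "rotation": [0, 0, 0], "claw": 255},
    {"dp": [0.2, -3.8, 0], "rotation": [0, 0, 0], "claw": 255},
    {"dp": [0.2, -3.8, 0], "rotation": [0, 0, 0], "claw": 255},
    {"dp": [0.2, -3.8, 0], "rotation": [0, 0, 0], "claw": 255},
    {"dp": [0.2, -3.8, 0], "rotation": [0, 0, 0], "claw": 255},
  ],
)

```text
time_s: 5.45
tcp_pos: [0.5927, -0.1164, 0.2938]
tool_rot: [[-0.993, -0.121, -0.004], [-0.121, 0.993, 0.001], [0.004, 0.001, -1.0]]
wrist_force: [1.3, 1.3, -0.8]
width: 0.0286
```

>>> play_rows(
  deltas=[
    {"dp": [0.2, -3.2, 0], "rotation": [0, 0, 0], "claw": 255},
    {"dp": [0.2, -2.5, 0], "rotation": [0, 0, 0], "claw": 255},
    {"dp": [0, -1.0, 0], "rotation": [0, 0, 0], "claw": 255},
    {"dp": [0, 0, 0], "rotation": [0, 0, 0], "claw": 255},
    {"dp": [0, 0, 0], "rotation": [0, 0, 0], "claw": 255},
  ],
)

```text
time_s: 5.87
tcp_pos: [0.5979, -0.1803, 0.2947]
tool_rot: [[-0.993, -0.121, -0.002], [-0.121, 0.993, 0.002], [0.002, 0.002, -1.0]]
wrist_force: [0.7, 0.1, -0.2]
width: 0.0283
```

```bash
cat > meas.py <<'E'
from h import *
import sys
np.set_printoptions(precision=4,suppress=True)
n=sys.argv[1]
s=status.state(); R=s['tool_rot'];print(s['time_s'],s['tcp_pos'],R,s['width'],s['wrist_force'],s['q'])
p=imaging.get_image('wrist'); save(p,n); W=cloud(p); np.save(n+'.npy',W)
hsv=cv2.cvtColor(p['img'],cv2.COLOR_RGB2HSV); H,S=hsv[...,0].astype(int),hsv[...,1]
m=((H<8)|(H>172))&(S>130)
L=(W-s['tcp_pos'])@R
k=m&(np.abs(L[...,0])<.06)&(np.abs(L[...,1])<.03)&(L[...,2]<0); Q=L[k]
print('red in tool',len(Q),np.median(Q,0),np.percentile(Q,1,axis=0),np.percentile(Q,99,axis=0))
for q in ['mould_centre','wedge_home']:
    for r in spot_in(p,q): print(q,round(r['p'],2),w(p,r['centre']))
    for r in silhouettes(p,q):
        mm=r['pixels']; Q=W[mm]; print(' sil',round(r['p'],2),mm.sum(),np.nanmedian(Q,axis=0))
        if q=='mould_centre':
            Q=Q[np.abs(Q[:,2]-.072)<.008]
            print(cv2.minAreaRect((Q[:,:2]*1000).astype(np.float32)))
E
python3 meas.py w3
```

```text
5.8667 [ 0.5979 -0.1803  0.2947] [[-0.9926 -0.121  -0.0024]
 [-0.121   0.9926  0.0021]
 [ 0.0022  0.0024 -1.    ]] 0.028295042408089242 [ 0.6732  0.1177 -0.1925] [-0.0521  0.3325  0.3677  1.5188 -0.1229  1.3158  2.0207]
red in tool 11052 [ 0.0071 -0.0005 -0.0323] [-0.0292 -0.0145 -0.0337] [ 0.0327  0.0135 -0.0252]
mould_centre 0.75 [ 0.5299 -0.1757  0.0726]
 sil 0.65 8800 [ 0.5305 -0.1725  0.0701]
((533.1422729492188, -173.1044464111328), (108.52169799804688, 91.9951171875), 5.426261901855469)
wedge_home 0.74 [ 0.5132 -0.2274  0.0514]
 sil 0.97 11168 [ 0.5167 -0.2295  0.0541]
```

View pics/w3.png

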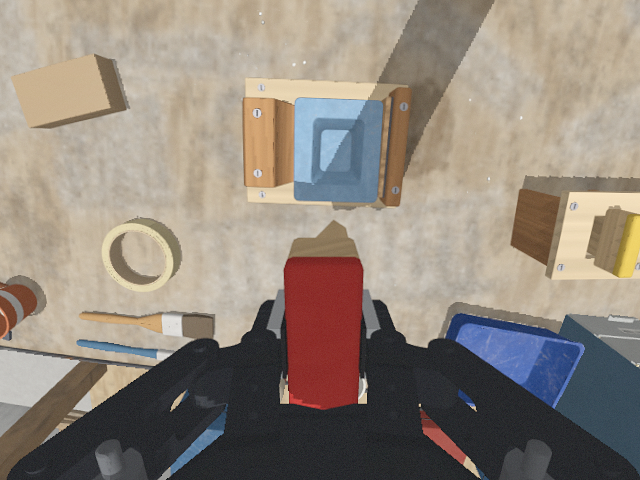

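```bash
cat > crad.py <<'E'
from h import *
import sys
np.set_printoptions(precision=4,suppress=True)
W=np.load(sys.argv[1]+'.npy'); Q0=W.reshape(-1,3)
near=(np.abs(Q0[:,0]-.525)<.12)&(np.abs(Q0[:,1]+.2)<.13)
Q0=Q0[near]
def rect(Q,n): 
    # largest cluster by raster at 1mm
    I=np.zeros((300,300),np.uint8); ij=((Q[:,:2]-[.375,-.35])*1000).astype(int)
    ok=((ij>=0)&(ij<300)).all(1); I[ij[ok,0],ij[ok,1]]=1
    I=cv2.morphologyEx(I,cv2.MORPH_CLOSE,np.ones((3,3)));I=cv2.morphologyEx(I,cv2.MORPH_OPEN,np.ones((4,4)))
    k,l,st,c=cv2.connectedComponentsWithStats(I)
    for i in range(1,k):
        if st[i,4]>400:
            xy=np.argwhere(l==i).astype(np.float32)+[375.,-350.]
            print(n,st[i,4],cv2.minAreaRect(xy.astype(np.float32)))
rect(Q0[np.abs(Q0[:,2]-.082)<.0045],'cheek')
rect(Q0[np.abs(Q0[:,2]-.057)<.006],'stop')
rect(Q0[np.abs(Q0[:,2]-.072)<.005],'mould')
rect(Q0[Q0[:,2]>.008],'all')
for yaw in [4.5,5,5.5,6]:
    t=np.radians(yaw); A=np.array([[np.cos(t),np.sin(t)],[-np.sin(t),np.cos(t)]])
    P=Q0[:,:2]@A.T; z=Q0[:,2]
    # cheek slope line: y vs z
    ctr=A@np.array([.5119,-.228]); u=P-ctr
    print(yaw,ctr)
    res=[]
    for x0 in np.arange(-.05,.05,.01):
        b=(u[:,0]>x0)&(u[:,0]<x0+.01)
        c=b&(z>.03)&(z<.077)&(u[:,1]>-.03)&(u[:,1]<.02)
        cc=u[c][:,1]-(0.082-z[c])/4   # y at z=82
        h=b&(np.abs(z-.082)<.004)&(u[:,1]<.01)
        st=b&(np.abs(z-.057)<.005)&(u[:,1]>.09)
        mo=b&(np.abs(z-.072)<.005)&(u[:,1]>-.0)
        f=lambda a,q: np.percentile(a,q)*1000 if len(a)>3 else np.nan
        res.append((x0*1000+5,c.sum(),f(cc,50),f(u[h][:,1],99),f(u[h][:,1],1),f(u[st][:,1],1),f(u[st][:,1],99),f(u[mo][:,1],1),f(u[mo][:,1],99)))
    print(np.array2string(np.array(res),precision=1))
E
python3 crad.py w3
```

```text
cheek 3147 ((534.5628662109375, -254.47280883789062), (90.87446594238281, 35.69139862060547), 4.969740867614746)
stop 3292 ((523.3670043945312, -109.45429992675781), (129.7186737060547, 27.184783935546875), 4.236394882202148)
mould 6550 ((533.6321411132812, -172.82537841796875), (108.94607543945312, 92.43868255615234), 5.403791904449463)
all 25104 ((542.5841674804688, -189.00387573242188), (176.41921997070312, 188.68116760253906), 4.222230434417725)
4.5 [ 0.4924 -0.2675]
[[-45.    0.    nan   nan   nan 113.5 129.4   nan   nan]
 [-35.    0.    nan   nan   nan 105.  129.7   nan   nan]
 [-25.  176.    6.6 -11.9 -44.6 104.3 129.8   8.5  96.6]
 [-15.  289.  -11.8 -11.8 -45.  103.9 130.6   6.7  97. ]
 [ -5.  287.  -11.9 -11.8 -45.1 103.9 130.5   6.8  98. ]
 [  5.  273.  -11.9 -11.7 -44.9 103.7 130.3   6.9  97.9]
 [ 15.  272.  -11.9 -11.8 -45.1 104.1 130.2   7.2  98. ]
 [ 25.  249.  -11.7 -11.6 -44.9 103.9 130.    7.4  98.5]
 [ 35.  256.  -11.8 -11.6 -44.4 103.9 129.8   7.6  98.3]
 [ 45.  244.  -11.7 -11.6 -44.7 103.7 129.8   7.8  98.5]]
5 [ 0.4901 -0.2717]
[[-45.    0.    nan   nan   nan 1
[... 1021 characters left out ...]
.  258.  -12.4 -12.2 -45.1 103.2 129.5   7.   97.7]
 [ 45.  252.  -12.4 -12.3 -45.6 102.8 129.1   7.   97.8]]
6 [ 0.4853 -0.2803]
[[-45.    0.    nan   nan   nan 114.9 129.8   nan   nan]
 [-35.    0.    nan   nan   nan 105.9 130.6   nan   nan]
 [-25.  167.    6.1 -11.4 -43.7 105.4 130.4   8.3  96.8]
 [-15.  282.  -11.4 -11.4 -44.9 104.3 131.    7.1  97.5]
 [ -5.  284.  -11.7 -11.6 -44.7 104.3 130.6   6.9  98. ]
 [  5.  275.  -12.  -11.9 -45.1 103.9 130.3   6.9  97.7]
 [ 15.  281.  -12.2 -12.1 -45.5 103.5 129.8   6.8  97.9]
 [ 25.  266.  -12.2 -12.2 -45.  103.2 129.6   6.7  97.8]
 [ 35.  257.  -12.7 -12.5 -45.4 102.9 129.2   6.7  97.3]
 [ 45.  260.  -12.6 -12.7 -46.1 102.9 128.7   6.6  97.4]]
```

```bash
python3 - <<'E'
import cv2
i=cv2.imread('pics/w3.png'); 
cv2.imwrite('pics/w3c.png',cv2.resize(i[65:215,230:430],None,fx=4,fy=4,interpolation=cv2.INTER_CUBIC))
E
```

```text
(no output)
```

View pics/w3c.png

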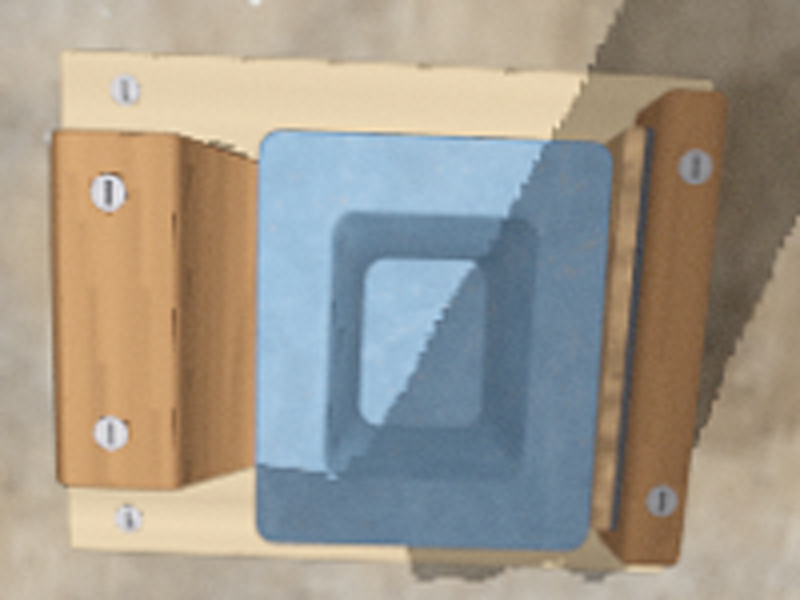

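>>> play_rows(
  deltas=[
    {"dp": [1.0, -0.8, 0], "rotation": [0, 0, 0], "claw": 255},
    {"dp": [1.8, -1.2, 1.0], "rotation": [0, 0, 0], "claw": 255},
    {"dp": [1.8, -1.2, 1.5], "rotation": [0, 0, 0], "claw": 255},
    {"dp": [1.4, -1.0, 1.7], "rotation": [0, 0, 0], "claw": 255},
    {"dp": [0.88, -0.66, 2.0], "rotation": [0, 0, 0], "claw": 255},
    {"dp": [0, 0, 2.0], "rotation": [0, 0, 0], "claw": 255},
    {"dp": [0, 0, 1.0], "rotation": [0, 0, 2.25], "claw": 255},
    {"dp": [0, 0, 0], "rotation": [0, 0, 0], "claw": 255},
    {"dp": [0, 0, 0], "rotation": [0, 0, 0], "claw": 255},
    {"dp": [0, 0, 0], "rotation": [0, 0, 0], "claw": 255},
  ],
)

```text
time_s: 6.95
tcp_pos: [0.5362, -0.2387, 0.2054]
tool_rot: [[-0.997, -0.082, 0.002], [-0.082, 0.997, -0.001], [-0.002, -0.001, -1.0]]
wrist_force: [0.2, 0.0, 0.5]
width: 0.0281
```

```bash
python3 meas.py w4; python3 - <<'E'
from h import *
t=np.radians(4.7); A=np.array([[np.cos(t),np.sin(t)],[-np.sin(t),np.cos(t)]])
s=status.state(); R=s['tool_rot']
hc=s['tcp_pos']+R@[.002,0,-.0133]
print('head rel home',(A@hc[:2]-[.5123,-.2715])*1000,(hc[2]-.121)*1000,'yaw',np.degrees(np.arctan2(-R[0,1],R[1,1])))
i=cv2.imread('pics/w4.png'); cv2.imwrite('pics/w4.png',i)
E
```

```text
6.95 [ 0.5362 -0.2387  0.2054] [[-0.9966 -0.0824  0.0018]
 [-0.0824  0.9966 -0.0006]
 [-0.0017 -0.0007 -1.    ]] 0.028081997461990433 [0.1906 0.034  0.4752] [ 0.0306  0.3258  0.3962  1.7338 -0.1387  1.1077  2.1233]
red in tool 11024 [ 0.007  -0.0004 -0.0322] [-0.0293 -0.0144 -0.0337] [ 0.0327  0.0136 -0.0252]
mould_centre 0.59 [ 0.5267 -0.1697  0.0723]
 sil 0.63 12544 [ 0.5267 -0.1673  0.0699]
((532.5732421875, -173.61007690429688), (107.82156372070312, 92.80284118652344), 5.739186763763428)
wedge_home 0.96 [ 0.4871 -0.2135  0.0477]
 sil 0.79 13297 [ 0.4891 -0.2125  0.0519]
 sil 0.74 12566 [ 0.5247 -0.2394  0.2375]
head rel home [  0.51329675 -10.168134  ] 97.35767366796836 yaw 4.695545811649372
```

View pics/w4.png

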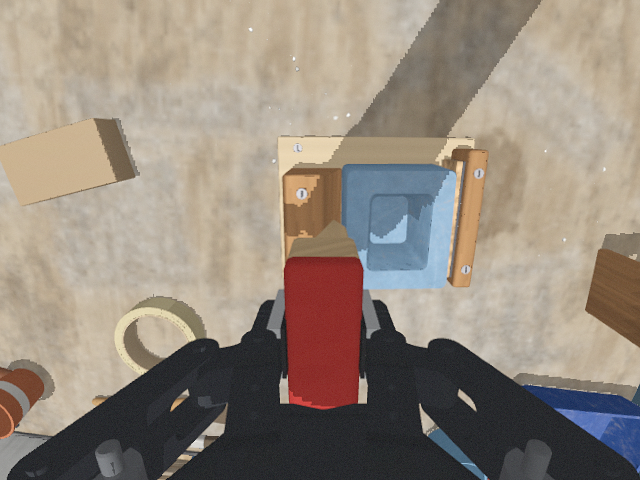

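```bash
python3 crad.py w4 2>&1 | sed -n '1,16p'; python3 -c "
import numpy as np
W=np.load('w4.npy');W3=np.load('w3.npy')"
```

```text
cheek 1882 ((523.696533203125, -255.157470703125), (68.44579315185547, 35.331451416015625), 4.666858196258545)
stop 3007 ((522.56982421875, -109.6961669921875), (128.55654907226562, 26.923946380615234), 4.864514350891113)
mould 5870 ((533.173095703125, -173.22869873046875), (108.02891540527344, 93.13504791259766), 5.931527137756348)
all 21196 ((519.789794921875, -198.51519775390625), (139.0562744140625, 207.66343688964844), 1.8933857679367065)
4.5 [ 0.4924 -0.2675]
[[-45.    0.    nan   nan   nan 112.7 129.6   nan   nan]
 [-35.    0.    nan   nan   nan 104.  129.3   nan   nan]
 [-25.  468.    0.2 -12.  -45.1  92.4 129.4   6.8  95.7]
 [-15.  375.    4.  -11.4 -45.3 105.  129.5   6.8  96.4]
 [ -5.  375.    4.1 -11.4 -44.8 104.8 128.6   5.7  97. ]
 [  5.  354.    4.5 -11.3 -45.1 105.  129.4   5.9  97.3]
 [ 15.  329.    4.6 -12.1 -44.7 105.4 129.8   6.1  97.6]
 [ 25.  175.   10.3 -15.4 -45.  105.8 129.7   7.9  98.3]
 [ 35.   75.   14.1 -38.9 -45.2 106.7 129.3  13.4  98.6]
 [ 45.   28.   16.1 -41.9 -45.6 106.8 129.4  17.3  98.9]]
5 [ 0.4901 -0.2717]
```

>>> play_rows(
  deltas=[
    {"dp": [0, 0.17, 1.0], "rotation": [0, 0, 0], "claw": 255},
    {"dp": [0, 0, 1.2], "rotation": [0, 0, 0], "claw": 255},
    {"dp": [0, 0, 1.0], "rotation": [0, 0, 0], "claw": 255},
    {"dp": [0, 0, 0.8], "rotation": [0, 0, 0], "claw": 255},
    {"dp": [0, 0, 0], "rotation": [0, 0, 0], "claw": 255},
    {"dp": [0, 0, 0], "rotation": [0, 0, 0], "claw": 255},
  ],
)

```text
time_s: 7.7
tcp_pos: [0.535, -0.2365, 0.1632]
tool_rot: [[-0.997, -0.081, -0.002], [-0.081, 0.997, 0.001], [0.002, 0.001, -1.0]]
wrist_force: [-0.7, 0.1, -0.6]
width: 0.0281
```

```bash
cat > rel.py <<'E'
from h import *
t=np.radians(4.7); A=np.array([[np.cos(t),np.sin(t)],[-np.sin(t),np.cos(t)]])
s=status.state(); R=s['tool_rot']
hc=s['tcp_pos']+R@[.002,0,-.0133]
print(s['time_s'],'head rel home',(A@hc[:2]-[.5123,-.2715])*1000,(hc[2]-.121)*1000,'yaw',np.degrees(np.arctan2(-R[0,1],R[1,1])),s['wrist_force'],s['ft_torque'])
E
python3 rel.py
```

```text
7.7 head rel home [-0.43568371 -8.05691519] 55.50489390488167 yaw 4.66976182477873 [-0.69592229  0.11026252 -0.60491398] [-0.00993417 -0.03219366  0.03888365]
```

>>> play_rows(
  deltas=[
    {"dp": [0, 0, 0.4], "rotation": [0, 0, 0], "claw": 255},
    {"dp": [0, 0, 0.4], "rotation": [0, 0, 0], "claw": 255},
    {"dp": [0, 0, 0.4], "rotation": [0, 0, 0], "claw": 255},
    {"dp": [0, 0, 0.3], "rotation": [0, 0, 0], "claw": 255},
    {"dp": [0, 0, 0], "rotation": [0, 0, 0], "claw": 255},
  ],
)

```text
time_s: 8.12
tcp_pos: [0.5351, -0.2365, 0.1485]
tool_rot: [[-0.997, -0.081, -0.001], [-0.081, 0.997, 0.001], [0.001, 0.001, -1.0]]
wrist_force: [0.4, -0.2, 0.2]
width: 0.0282
```

```bash
python3 rel.py; python3 meas.py w5 >/dev/null;  python3 - <<'E'
from h import *
p=imaging.get_image('scene'); cv2.imwrite('pics/s5.png',cv2.resize(p['img'][150:300,240:400,::-1],None,fx=4,fy=4,interpolation=cv2.INTER_CUBIC))
E
```

```text
8.1167 head rel home [-0.33842479 -8.03045301] 40.79880316606785 yaw 4.669085519529778 [ 0.40110493 -0.19525051  0.21242728] [-0.03257291 -0.01246089  0.01296978]
```

View pics/w5.png

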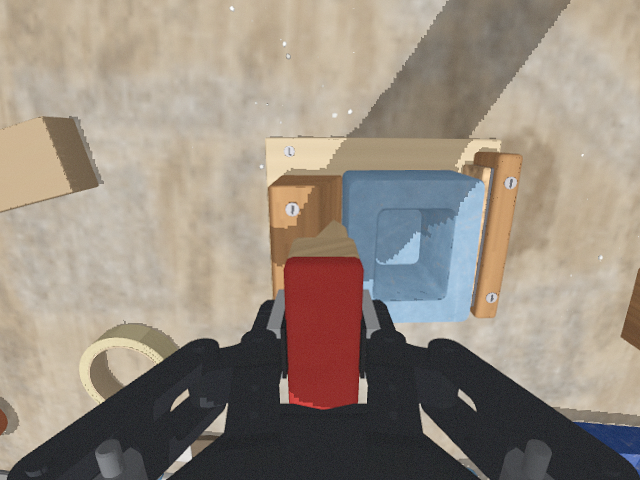

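View pics/s5.png

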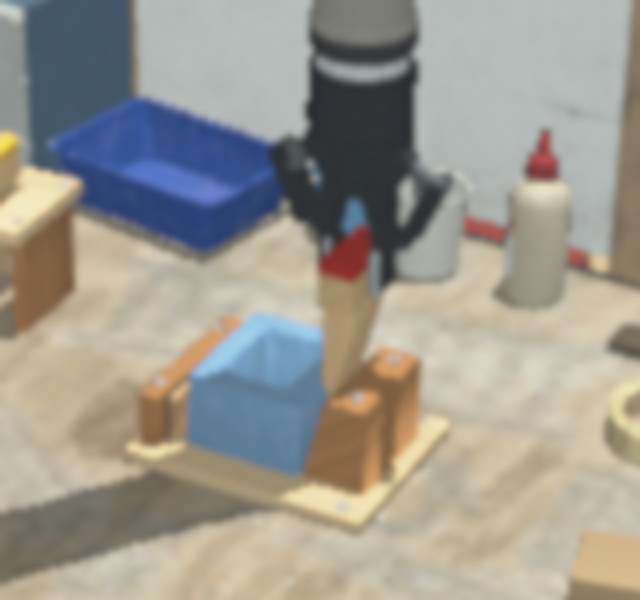

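>>> play_rows(
  deltas=[
    {"dp": [0, 0, 0.4], "rotation": [0, 0, 0], "claw": 255},
    {"dp": [0, 0.05, 0.4], "rotation": [0, 0, 0], "claw": 255},
    {"dp": [0, 0.1, 0.4], "rotation": [0, 0, 0], "claw": 255},
    {"dp": [0, 0.1, 0.4], "rotation": [0, 0, 0], "claw": 255},
    {"dp": [0, 0.1, 0.4], "rotation": [0, 0, 0], "claw": 255},
    {"dp": [0, 0, 0], "rotation": [0, 0, 0], "claw": 255},
  ],
)

```text
time_s: 8.92
tcp_pos: [0.5347, -0.2328, 0.1282]
tool_rot: [[-0.997, -0.082, -0.002], [-0.082, 0.997, 0.001], [0.001, 0.001, -1.0]]
wrist_force: [-0.8, -0.5, -1.4]
width: 0.0284
```

```bash
python3 rel.py
```

```text
8.9167 head rel home [-0.42145219 -4.33685371] 20.4848279573665 yaw 4.678665771009837 [-0.75452434 -0.51037886 -1.43662556] [-0.16337643 -0.00305801  0.01450887]
```

>>> play_rows(
  deltas=[
    {"dp": [0, 0.07, 0.4], "rotation": [0, 0, 0], "claw": 255},
    {"dp": [0, 0.08, 0.4], "rotation": [0, 0, 0], "claw": 255},
    {"dp": [0, 0.09, 0.4], "rotation": [0, 0, 0], "claw": 255},
    {"dp": [0, 0, 0], "rotation": [0, 0, 0], "claw": 255},
  ],
)

```text
time_s: 9.25
tcp_pos: [0.5349, -0.2311, 0.1166]
tool_rot: [[-0.997, -0.081, -0.0], [-0.081, 0.997, -0.001], [0.0, -0.001, -1.0]]
wrist_force: [0.0, -1.6, -1.1]
width: 0.0286
```

```bash
python3 rel.py
```

```text
9.25 head rel home [-0.1226358  -2.68726956] 8.853438978654427 yaw 4.661156977668026 [ 0.04726785 -1.57885574 -1.10227805] [-0.49840171 -0.11101553 -0.0098665 ]
```

>>> play_rows(
  deltas=[
    {"dp": [0, 0.08, 0.3], "rotation": [0, 0, 0], "claw": 255},
    {"dp": [0, 0.08, 0.3], "rotation": [0, 0, 0], "claw": 255},
    {"dp": [0, 0.05, 0.2], "rotation": [0, 0, 0], "claw": 255},
    {"dp": [0, 0, 0], "rotation": [0, 0, 0], "claw": 255},
  ],
)

```text
time_s: 9.58
tcp_pos: [0.5355, -0.2295, 0.1096]
tool_rot: [[-0.997, -0.081, 0.002], [-0.081, 0.997, -0.001], [-0.002, -0.001, -1.0]]
wrist_force: [0.8, -3.7, 1.0]
width: 0.0283
```

```bash
python3 rel.py
```

```text
9.5833 head rel home [ 0.60147632 -1.10832826] 1.901290007600545 yaw 4.644707068515239 [ 0.78316691 -3.67896643  0.95699273] [-0.861211   -0.27252765 -0.14362039]
```

>>> play_rows(
  deltas=[
    {"dp": [0, 0.04, 0.2], "rotation": [0, 0, 0], "claw": 255},
    {"dp": [0, 0.03, 0.2], "rotation": [0, 0, 0], "claw": 255},
    {"dp": [0, 0, 0], "rotation": [0, 0, 0], "claw": 255},
    {"dp": [0, 0, 0], "rotation": [0, 0, 0], "claw": 255},
  ],
)

```text
time_s: 9.92
tcp_pos: [0.5359, -0.2288, 0.1067]
tool_rot: [[-0.997, -0.081, 0.003], [-0.081, 0.997, -0.001], [-0.003, -0.001, -1.0]]
wrist_force: [0.6, -2.5, 7.7]
width: 0.0282
```

```bash
python3 rel.py
```

```text
9.9167 head rel home [ 1.03201558 -0.45099598] -0.994016743238374 yaw 4.641945019092373 [ 0.55407864 -2.52817076  7.7268577 ] [-0.60253322  0.16002267 -0.13564569]
```

>>> play_rows(
  deltas=[
    {"dp": [0, 0, 0.15], "rotation": [0, 0, 0], "claw": 255},
    {"dp": [0, 0, 0.15], "rotation": [0, 0, 0], "claw": 255},
    {"dp": [0, 0, 0], "rotation": [0, 0, 0], "claw": 255},
    {"dp": [0, 0, 0], "rotation": [0, 0, 0], "claw": 255},
  ],
)

```text
time_s: 10.25
tcp_pos: [0.5361, -0.2288, 0.1065]
tool_rot: [[-0.997, -0.081, 0.003], [-0.081, 0.997, 0.0], [-0.003, -0.0, -1.0]]
wrist_force: [-4.9, 0.4, 25.2]
width: 0.0282
```

```bash
python3 rel.py
```

```text
10.25 head rel home [ 1.19975603 -0.45490217] -1.2216350315228663 yaw 4.643457039309321 [-4.85469782  0.35855612 25.22040832] [-0.07220813  1.43567827 -0.11056835]
```

>>> play_rows(
  deltas=[
    {"dp": [0, 0, 0.1], "rotation": [0, 0, 0], "claw": 255},
    {"dp": [0, 0, 0], "rotation": [0, 0, 0], "claw": 255},
    {"dp": [0, 0, 0], "rotation": [0, 0, 0], "claw": 255},
  ],
)

```text
time_s: 10.5
tcp_pos: [0.5361, -0.2288, 0.1065]
tool_rot: [[-0.997, -0.081, 0.003], [-0.081, 0.997, 0.001], [-0.003, 0.0, -1.0]]
wrist_force: [-7.9, 1.9, 30.0]
width: 0.0283
```

```bash
python3 rel.py
```

```text
10.5 head rel home [ 1.22842557 -0.45383051] -1.2337682610203822 yaw 4.645096619880768 [-7.93877038  1.93172186 30.0292045 ] [ 0.08998469  1.84784962 -0.06099856]
```

>>> play_rows(
  deltas=[
    {"dp": [0, 0, -0.35], "rotation": [0, 0, 0], "claw": 255},
    {"dp": [0, 0, 0], "rotation": [0, 0, 0], "claw": 255},
    {"dp": [0, 0, 0], "rotation": [0, 0, 0], "claw": 0},
    {"dp": [0, 0, 0], "rotation": [0, 0, 0], "claw": 0},
    {"dp": [0, 0, 0], "rotation": [0, 0, 0], "claw": 0},
    {"dp": [0, 0, 0], "rotation": [0, 0, 0], "claw": 0},
    {"dp": [0, 0, 0], "rotation": [0, 0, 0], "claw": 0},
    {"dp": [0, 0, 0], "rotation": [0, 0, 0], "claw": 0},
  ],
)

```text
time_s: 11.17
tcp_pos: [0.5346, -0.2276, 0.1043]
tool_rot: [[-0.997, -0.082, -0.001], [-0.082, 0.997, 0.001], [0.001, 0.001, -1.0]]
wrist_force: [0.4, 0.7, 0.4]
width: 0.0861
```

>>> play_rows(
  deltas=[
    {"dp": [0, 0, -0.5], "rotation": [0, 0, 0], "claw": 0},
    {"dp": [0, 0, -2], "rotation": [0, 0, 0], "claw": 0},
    {"dp": [0, 0, -3], "rotation": [0, 0, 0], "claw": 0},
    {"dp": [0, 0, -3], "rotation": [0, 0, 0], "claw": 0},
    {"dp": [0, 0, -3], "rotation": [0, 0, 0], "claw": 0},
    {"dp": [-2, 0, -3], "rotation": [0, 0, 0], "claw": 0},
    {"dp": [-3, 0, 0], "rotation": [0, 0, 0], "claw": 0},
    {"dp": [0, 0, 0], "rotation": [0, 0, 0], "claw": 0},
    {"dp": [0, 0, 0], "rotation": [0, 0, 0], "claw": 0},
  ],
)

```text
time_s: 11.92
tcp_pos: [0.5858, -0.223, 0.2498]
tool_rot: [[-0.997, -0.084, 0.0], [-0.084, 0.997, 0.0], [-0.0, 0.0, -1.0]]
wrist_force: [0.1, 0.1, -0.7]
width: 0.0853
```

```bash
python3 meas.py w6; python3 - <<'E'
from h import *
np.set_printoptions(precision=1,suppress=True)
W=np.load('w6.npy'); im=cv2.imread('pics/w6.png')[:,:,::-1]
hsv=cv2.cvtColor(im,cv2.COLOR_RGB2HSV); H,S=hsv[...,0].astype(int),hsv[...,1]
t=np.radians(4.7); A=np.array([[np.cos(t),np.sin(t)],[-np.sin(t),np.cos(t)]])
m=((H<8)|(H>172))&(S>130)
n,l,st,c=cv2.connectedComponentsWithStats(m.astype(np.uint8))
k=1+st[1:,4].argmax();Q=W[l==k]; Q=Q[np.abs(Q[:,2]-np.nanmedian(Q[:,2]))<.006]
r=cv2.minAreaRect((Q[:,:2]*1000).astype(np.float32)); print('top z',np.median(Q[:,2])*1000,r,A@np.array(r[0])-[512.3,-271.5])
P=W.reshape(-1,3); u=(P[:,:2]@A.T-[.5123,-.2715])*1000; z=P[:,2]*1000
for x0 in range(-45,50,15):
    b=np.abs(u[:,0]-x0)<5
    mo=b&(abs(z-72)<4)&(u[:,1]>15)&(u[:,1]<120); s2=b&(abs(z-57)<4)&(u[:,1]>100)&(u[:,1]<140)
    if mo.sum()>5 and s2.sum()>5: print(x0,np.percentile(u[mo,1],[1,99]),np.percentile(u[s2,1],[1,99]))
p=imaging.get_image('scene'); cv2.imwrite('pics/s6.png',cv2.resize(p['img'][150:300,190:400,::-1],None,fx=3.5,fy=3.5,interpolation=cv2.INTER_CUBIC))
E
```

```text
11.9167 [ 0.5858 -0.223   0.2498] [[-0.9965 -0.0835  0.0002]
 [-0.0835  0.9965  0.0001]
 [-0.0002  0.0001 -1.    ]] 0.08532319607731435 [ 0.0858  0.1208 -0.6802] [ 0.0022  0.3648  0.39    1.5796 -0.1449  1.2256  2.0725]
red in tool 2 [ 0.0089 -0.0022 -0.0735] [ 0.0085 -0.0025 -0.0739] [ 0.0094 -0.002  -0.0732]
mould_centre 0.74 [ 0.5314 -0.1669  0.0721]
 sil 0.92 10975 [ 0.5297 -0.1626  0.0702]
((532.4115600585938, -166.93838500976562), (108.72731018066406, 92.21109008789062), 5.471285820007324)
wedge_home 0.57 [ 0.4961 -0.2274  0.0566]
top z 139.00542126777293 ((535.4679565429688, -229.09786987304688), (64.2924575805664, 28.581851959228516), 4.467848777770996) [ 2.6 -0.7]
-45 [ 16.5 105.5] [112.4 131.8]
-30 [ 16.8 105.8] [112.8 132.2]
-15 [ 17.9 106.1] [112.8 131.9]
0 [ 17.2 106.7] [113.8 131.8]
15 [ 17.4 107.1] [113.6 131.6]
30 [ 17.7 106.8] [113.5 131.6]
45 [ 18.  106.5] [113.8 132.2]
```

View pics/w6.png

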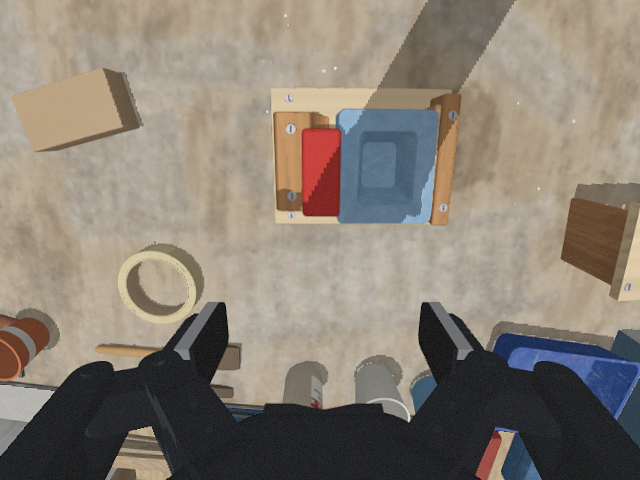

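View pics/s6.png

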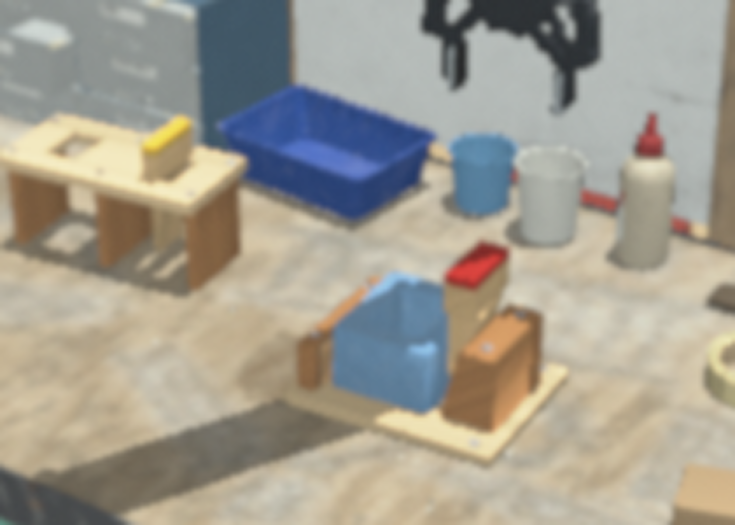

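```bash
python3 - <<'E'
from h import *
print(env.close_job())
E
```

```text
the job is handed in; nothing more can be done
None
```

The thick red-topped wedge is driven home between the mould and the sloping cheek, and the mould is clamped against the cork stop. I took it from the rack, turned it about 2° to the cradle's axes and entered it 8 mm to −y of home. I then pressed it down to about 30 N, where it stopped moving, let go and backed clear. The job was handed in at about 12 s.

Last checks, after letting go:
- **Wedge height:** the head's top was at 139 mm, so its centre is about 120 mm above the bench, against 121 mm for home.
- **Wedge position:** it was within about 1 mm of home in y and 2–3 mm in x. Its yaw agreed with the cradle's to about 0.3°.
- **Mould:** its centre was about 62 mm to +y of home, which matches the pad being hard back.
- **Other items:** the yellow wedge was still in the rack, and the robot was touching nothing.

No check failed. The overhead and wrist cameras disagreed by about 5 mm on the wedge's y position in the rack. I used the wrist camera, and the grasp agreed with it.

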